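Pass the instrument tin through the gap in the splash rail

ROBOT

A 6-joint arm with a two-finger parallel gripper is mounted at the origin on the work surface. World frame = base frame: x ahead of the robot, y to its left, z up, the work surface at z = 0. Lengths are in m, angles in rad, forces in N, time in s.
With the tool pointing down it reaches from about 0.35 to 1 m from the base axis. Payload 7.1 kg.
Tool frame: the origin (TCP) lies between the finger pads; the fingertips stand 14 mm ahead of it and the grasp point (between the pads) lies 5 mm behind it; z points along the fingers, y is the direction in which the jaws open and shut (so a half turn about z gives the same grasp; the last joint's range is limited). The gripper opens to 85 mm and grips with 20 to 120 N. Pads are 22 mm wide; open, the fingers measure 114 mm over their backs; the gripper's body (76 mm by 85 mm) begins 54 mm behind the grasp point. The pads swing forward as they close: fully open they stand 13 mm farther back than shut.
Start: joints at [1.152, 0.423, 1.63, -0, 1.089, -0.019], TCP at [0.243, 0.576, 0.245] pointing down, gripper open.
Joint ranges: [-3, 3], [-0.9, 2.11], [0.09, 2.58], [-1.31, 4.45], [0.11, 2.69], [-2.54, 2.54]. Speed limits (rad/s): [2.39, 2.39, 3.01, 3.14, 3.14, 3.14].

INTERFACE

Orientations are given as a 3x3 rotation matrix whose columns are the frame's x, y, z axes.
In Python, from plant import state, capture, get_calibration, close_job gives the robot as it stands.
- The arm moves only by the tool play_rows, never from a script. Its argument "rows" is a list of rows, each an object with "xyz": the shift along the tool's x, y, z in m, a list of three; "angular": the turn, a rotation vector about the tool's x, y, z in degrees, a list of three. A call has 1 to 10 rows; each row is the pose to reach, as a shift and turn from the pose commanded when the call began, along the tool's axes at that moment; what a row does not reach only later rows make up. A row lasts 1/10 s, in which the tool goes at most 50 mm and 8.59 degrees, less where a joint would pass 70% of its speed; a pose out of reach is approached as far as the arm can. A call with a gripper value outside its range is refused whole. "jaw" is the finger opening in m, from 0 to 0.0854, set as the call begins (left out, the last holds). The fingers move at their own pace and stop on an object; the grip force is fixed at half the most. Time passes only in rows, so rows that repeat a pose let the fingers close. It gives the time, the measured TCP pose, the force and the opening at its end, in the units of the state.
- state(): the state, without advancing time (a new reading comes with each control period).
- capture(name): name is "scene" or "top" or "wrist"; returns the picture (480x640x3 uint8, blue, green, red); there is no depth.
- get_calibration(name): a dict with "vertical_fov" (degrees; the focal length in pixels is half the picture's height over the tangent of half this angle, whatever the lens; pixels are square), "cx", "cy" (the principal point, pixels), "camera_from_world" (4x4, takes a point from world to camera coordinates). Camera axes: x right, y up, looking along -z (the intrinsics and any distortion apply to the point x, -y, -z); pixel columns grow to the right and rows downward; lengths in m; the calibration is good to about 2 mm. A picture is of the moment at which its call begins: read the wrist's pose just before it. get_calibration takes no time and is no camera call; for the wrist camera it gives the pose at the moment of the call.
- close_job(): hands the job in, once; it reports no verdict.
The state is a dict: "time_s": time; "joint_positions": joint angles; "qd": joint speeds; "joint_torque": joint torques, N m; "position": TCP position; "orientation": TCP orientation; "wrist_force": force on the tool from outside, world axes, zero at the start; "moment": the same for the moment, N m; "finger_gap": finger opening in m.
Only numpy, scipy, OpenCV 4.12 (cv2) and the standard library are available. Lean on these libraries where they do the work, as an engineer would, in place of code of your own. Each camera call takes 0.05 s, during which the arm holds its last target. There are 200 camera calls.

TASK

Push the round metal instrument tin along the counter with the fingertips, through the gap in the low steel splash rail, and on to the round mat on the other side, so that the whole tin stands on the mat. Do not lift or tip the tin: it slides flat on the counter all the way. Leave the other loose things where they are.

Things in the scene. Friction and masses are not known exactly. Their poses are not given: they have to be found in the camera images.
- tin: the flat, round, closed instrument tin, plain bare metal, 90 mm in diameter, 33 mm tall, straight wall up to 30 mm, lid without knob; loose, 0.18 to 0.35 kg, slides on the counter with ordinary friction and stops when no longer pushed. Origin: centre of its underside; z up. It starts on one side of the rail, right (-y) or left (+y).
- rail: the splash rail, screwed down: two straight bare steel bars in one line with a gap between them, each 143 mm long, 18 mm thick, 30 mm tall, with round ends of radius 9 mm. Origin: middle of the gap, on the counter. Own x axis: along the bars (roughly away from the robot). Own y axis: straight through the gap (roughly to the left). The bars run from 48.5 to 191.5 mm either side of the origin.
- gap (a point): the middle of the gap on the counter, the same point as the rail's origin. The gap is 97 mm wide at its narrowest, so the tin has 3.5 mm to spare on each side; the counter in it is level and bare.
- mat: a thin round dark mat, 140 mm in diameter, stuck flat on the counter with no step to feel, on the other side of the rail from the tin. Origin: its centre, on the counter.
- cup: white foam cup, 72 mm across the rim, 88 mm tall; loose, stays where it is. Origin: centre of its underside.
- bowl: small open steel bowl, 80 mm across the rim, 34 mm tall; loose, stays where it is. Origin: centre of its underside.
- vial: small amber glass vial, 28 mm across, 55 mm tall; loose, stays where it is. Origin: centre of its underside.
- jar: white ointment jar with blue lid, 56 mm across, 60 mm tall; loose, stays where it is. Origin: centre of its underside.
- tweezers: steel tweezers lying flat, about 140 mm long along the own x axis, 4 mm thick, between the robot and the work; loose, stays where it is. Origin: centre of its underside.
Mind the look-alikes: they are no part of the job. Leave any blue look-alike of the tin alone.

How it is judged:
On the way:
1. the tin, flat on the counter, is in the middle of the gap in the rail (centre within 20 mm of the gap's middle) (horizontal distance between tin and gap below 0.02 m and height (world z) of tin below 0.006 m), for 0.05 s.
At the end, for the whole second after the job is handed in: the tin stands flat and still on the mat, its centre within 26 mm of the mat's centre (no more than 1 mm over its edge), and every bystander is within 20 mm of where it was (horizontal distance between tin and mat below 0.026 m and height (world z) of tin below 0.004 m and angle between tin's own z axis and vertical below 0.05 rad and linear speed of tin below 0.01 m/s and distance of each of cup, bowl, vial, jar, tweezers from where it was at the start of the episode below 0.02 m); the robot touches nothing.
It fails at once if the tin is lifted (more than 8 mm) or tipped (more than 0.15 rad) (height (world z) of tin above 0.008 m or angle between tin's own z axis and vertical above 0.15 rad).
It fails at once if another loose thing is moved by more than 20 mm or knocked over (distance of any of cup, bowl, vial, jar, tweezers from where it was at the start of the episode above 0.02 m or angle between any of cup, bowl, vial, jar, tweezers's own z axis and vertical above 0.5 rad).
It also fails if it takes over 64 s, if anything falls off the work surface, if the arm or the gripper's body presses on something with over 40 N, if the wrist force passes 120 N, or if a joint passes its speed limit or range.

## Working session

There is one attempt and no reset: what is moved stays moved. The work goes in short steps, Python scripts to look and compute and a tool call to move; the robot and the scene stay as the last step left them, time stands still between calls to the robot, and variables do not carry over. Pictures are saved under pics/ and viewed, about 8 in all and at most 12, crops included, and the job is handed in when it is done.

Besides the shell and the picture viewer there is one more tool, called after "Call:" by a JSON object that holds its "name" and its "arguments", one argument or row to a line. play_rows: Moves the arm, as the interface text tells. Its arguments: {"type":"object","properties":{"rows":{"type":"array"},"jaw":{"type":"number"}},"required":["rows"]}

```bash
mkdir -p pics; cat > h.py <<'E'
import numpy as np, cv2
from plant import state, capture, get_calibration
def pix2w(c,u,v,z=0.0):
    f=240/np.tan(np.radians(c["vertical_fov"])/2); M=np.array(c["camera_from_world"]); R=M[:3,:3]; o=-R.T@M[:3,3]
    d=R.T@np.array([(u-c["cx"])/f,-(v-c["cy"])/f,-1]); return o+d*(z-o[2])/d[2]
def w2pix(c,p):
    f=240/np.tan(np.radians(c["vertical_fov"])/2); M=np.array(c["camera_from_world"]); q=M[:3,:3]@np.array(p)+M[:3,3]
    return c["cx"]+f*q[0]/-q[2], c["cy"]-f*q[1]/-q[2]
E
python3 - <<'E'
from h import *
for n in("top","scene"):
    c=get_calibration(n); print(n,c); cv2.imwrite(f"pics/{n}0.png",capture(n))
print(state())
E
```

```text
top {'vertical_fov': 46.952052928053774, 'cx': 316.1024935618437, 'cy': 242.68674569712954, 'camera_from_world': array([[-0.02026285, -0.99979191,  0.0023587 ,  0.00170598],
       [ 0.98000787, -0.01939474,  0.19801117, -0.53143773],
       [-0.19792422,  0.00632381,  0.98019693, -1.138665  ],
       [ 0.        ,  0.        ,  0.        ,  1.        ]])}
scene {'vertical_fov': 53.75287522925096, 'cx': 312.42694905610205, 'cy': 238.42170187773579, 'camera_from_world': array([[-0.24131554,  0.97028504, -0.01771278,  0.160542  ],
       [-0.55261031, -0.1223877 ,  0.8244047 ,  0.25501735],
       [ 0.79773972,  0.20872993,  0.56572357, -1.39486672],
       [ 0.        ,  0.        ,  0.        ,  1.        ]])}
{'time_s': 0.1, 'joint_positions': array([ 1.15199384e+00,  4.23784558e-01,  1.63066249e+00,  1.60524907e-05,
        1.08861271e+00, -1.89926406e-02]), 'qd': array([-0.0001867 , -0.00171829, -0.00205332, -0.00132096,  0.00122104,
        0.00060404]), 'joint_torque': array([ 1.93997580e-04, -5.58423257e+01, -2.82443476e+01,  4.75970307e-05,
        2.97905783e-03, -3.04764990e-05]), 'position': array([0.24303846, 0.5752581 , 0.24459163]), 'orientation': array([[-9.21132110e-01,  3.89249616e-01, -6.09616288e-04],
       [ 3.89250091e-01,  9.21131145e-01, -1.33452990e-03],
       [ 4.20713005e-05, -1.46657153e-03, -9.99998924e-01]]), 'wrist_force': array([ 0.02448374,  0.25214797, -0.13688116]), 'moment': array([ 0.0148633 ,  0.05267363, -0.00918577]), 'finger_gap': 0.08550228575042831}
```

View pics/top0.png

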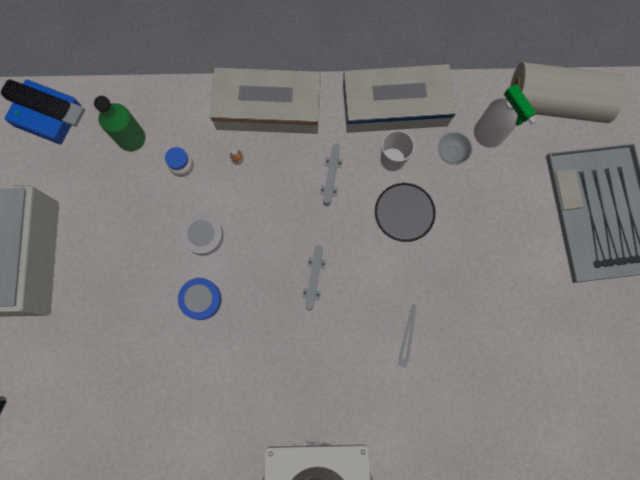

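View pics/scene0.png

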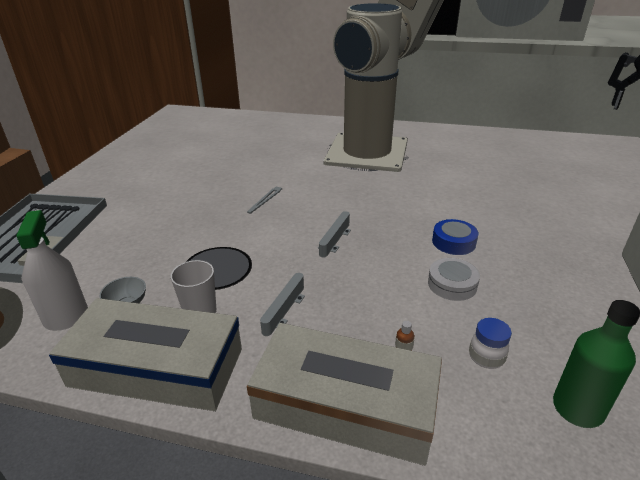

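The candidates for the tin are the bare-metal tin at top-view pixel (204,236), the blue-ringed look-alike at (200,299), and the white jar with blue lid at (179,160). By the description the tin is the one at (204,236). The mat is at (405,212), and the bars are at (331,174) and (314,277).

```bash
python3 - <<'E'
from h import *
im=cv2.imread("pics/top0.png")[125:325,175:441]
cv2.imwrite("pics/crop1.png",cv2.resize(im,None,fx=3,fy=3,interpolation=cv2.INTER_CUBIC))
c=get_calibration("top")
def P(u,v,z): return np.round(pix2w(c,u,v,z),4)
print("tin",P(204,234,.033),P(187,236,.03),P(222,236,.03))
print("blue",P(199,297,.033),"jar",P(177,157,.06),"vial",P(236,150,.055),"mat",P(405,212,0),P(375,212,0),P(435,212,0))
for u,v in((335,146),(327,202),(318,248),(309,307)):print("bar",P(u,v,.03))
print("cup",P(397,142,.088),"tweez",P(413,307,0),P(403,365,0))
w=get_calibration("wrist");print(w)
M=np.array(w["camera_from_world"]);s=state();print("cam in tool",s["orientation"].T@(-M[:3,:3].T@M[:3,3]-s["position"]), M[:3,:3]@s["orientation"])
E
```

```text
tin [0.5598 0.2371 0.033 ] [0.5567 0.275  0.03  ] [0.5552 0.198  0.03  ]
blue [0.4213 0.2451 0.033 ] jar [0.7294 0.2948 0.06  ] vial [0.7452 0.1652 0.055 ] mat [ 0.6095 -0.2135  0.    ] [ 0.6108 -0.145   0.    ] [ 0.6081 -0.282   0.    ]
bar [ 0.7601 -0.0567  0.03  ]
bar [ 0.6282 -0.0353  0.03  ]
bar [ 0.5241 -0.013   0.03  ]
bar [0.3954 0.009  0.03  ]
cup [ 0.744 -0.189  0.088] tweez [ 0.3933 -0.2199  0.    ] [ 0.269  -0.1914  0.    ]
{'vertical_fov': 66.0145185573985, 'cx': 321.8023887807112, 'cy': 236.50916171680507, 'camera_from_world': array([[ 0.38852306,  0.92143806, -0.0013168 , -0.62446242],
       [-0.87689277,  0.36930088, -0.30769454,  0.04047236],
       [-0.28303517,  0.12070111,  0.95148428, -0.38027981],
       [ 0.        ,  0.        ,  0.        ,  1.        ]])}
cam in tool [ 0.07895089  0.00021218 -0.1288666 ] [[ 7.88731214e-04  9.99999678e-01 -1.49741006e-04]
 [ 9.51471544e-01 -7.04374844e-04  3.07735934e-01]
 [ 3.07735730e-01 -3.85195243e-04 -9.51471793e-01]]
```

View pics/crop1.png

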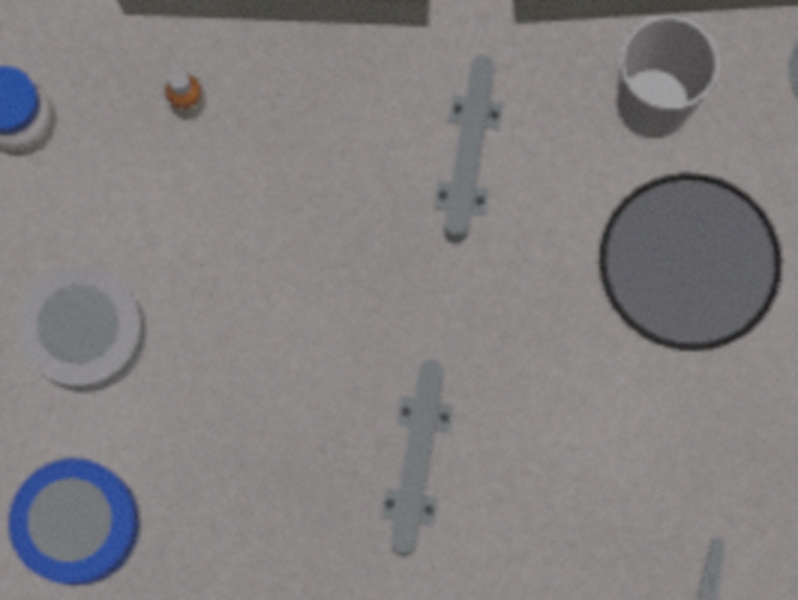

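The crop confirms the choice. The bare tin is centred at crop (82,327), the blue one is separate at (73,520), and the bar inner ends are at crop (456,232) and (431,360). The bars measure 383 mm end to end, which matches. I estimate the gap at (0.579,-0.025), the rail yaw at -10°, and the tin at (0.56,0.241). Next I move the wrist camera over the gap for a finer measurement.

Call:
{"name": "play_rows", "arguments": {
  "rows": [
    {"xyz":[-0.028,-0.025,0],"angular":[0,0,4]},
    {"xyz":[-0.056,-0.05,0],"angular":[0,0,8]},
    {"xyz":[-0.084,-0.075,0],"angular":[0,0,12]},
    {"xyz":[-0.112,-0.1,0],"angular":[0,0,16]},
    {"xyz":[-0.14,-0.125,0],"angular":[0,0,20]},
    {"xyz":[-0.168,-0.15,0],"angular":[0,0,24]},
    {"xyz":[-0.196,-0.175,0],"angular":[0,0,28]},
    {"xyz":[-0.224,-0.2,0],"angular":[0,0,32]},
    {"xyz":[-0.252,-0.225,0],"angular":[0,0,36]},
    {"xyz":[-0.28,-0.25,0],"angular":[0,0,40]}
  ],
  "jaw": 0.045
}}

```text
time_s: 1.1
position: [0.4041, 0.2349, 0.2452]
orientation: [[-0.453, 0.892, -0.0], [0.892, 0.453, -0.0], [-0.0, -0.0, -1.0]]
wrist_force: [0.3, 0.7, -0.6]
finger_gap: 0.0452
```

```bash
cat >> h.py <<'E'
def rel(x,y,z,yaw):
    "target TCP and yaw of tool x (deg) -> shift in tool axes, turn about tool z"
    s=state(); R=np.array(s["orientation"]); t=R.T@(np.array([x,y,z])-s["position"])
    a=np.radians(yaw); T=np.array([[np.cos(a),np.sin(a),0],[np.sin(a),-np.cos(a),0],[0,0,-1]])
    print("t",round(s["time_s"],2),"pos",np.round(s["position"],4),"yaw",np.degrees(np.arctan2(R[1,0],R[0,0])).round(2),"gap",s["finger_gap"].__round__(4))
    print("shift",t.round(4),"turn",np.degrees(cv2.Rodrigues(R.T@T)[0].ravel()).round(2))
E
python3 -c "
from h import *
rel(.565,-.103,.22,80)"
```

```text
t 1.1 pos [0.4041 0.2349 0.2452] yaw 116.94 gap 0.0452
shift [-0.3741 -0.0096  0.0252] turn [-2.000e-02  1.000e-02  3.694e+01]
```

Call:
{"name": "play_rows", "arguments": {
  "rows": [
    {"xyz":[-0.047,-0.001,0.003],"angular":[0,0,5]},
    {"xyz":[-0.094,-0.002,0.006],"angular":[0,0,10]},
    {"xyz":[-0.141,-0.004,0.009],"angular":[0,0,15]},
    {"xyz":[-0.188,-0.005,0.012],"angular":[0,0,20]},
    {"xyz":[-0.235,-0.006,0.015],"angular":[0,0,25]},
    {"xyz":[-0.282,-0.007,0.018],"angular":[0,0,30]},
    {"xyz":[-0.33,-0.008,0.021],"angular":[0,0,34]},
    {"xyz":[-0.374,-0.01,0.025],"angular":[0,0,37]},
    {"xyz":[-0.374,-0.01,0.025],"angular":[0,0,37]},
    {"xyz":[-0.374,-0.01,0.025],"angular":[0,0,37]}
  ]
}}

```text
time_s: 2.1
position: [0.5649, -0.1019, 0.2196]
orientation: [[0.174, 0.985, -0.001], [0.985, -0.174, 0.0], [0.0, -0.002, -1.0]]
wrist_force: [-0.6, 0.4, -0.0]
finger_gap: 0.0452
```

```bash
python3 -c "
from h import *
c=get_calibration('wrist'); im=capture('wrist'); cv2.imwrite('pics/w1.png',im)
import pickle; pickle.dump(c,open('w1.pkl','wb'))
print(w2pix(c,(.579,-.025,0)),w2pix(c,(.56,.241,.033)))
rel(.548,.315,.1,99.5)"
```

```text
(np.float64(322.7892900336373), np.float64(118.15669278963215)) (np.float64(214.9122645322381), np.float64(-335.8766448911444))
t 2.15 pos [ 0.5646 -0.1009  0.2197] yaw 80.07 gap 0.045
shift [ 0.4068 -0.0879  0.12  ] turn [ -0.09  -0.03 -19.43]
```

View pics/w1.png

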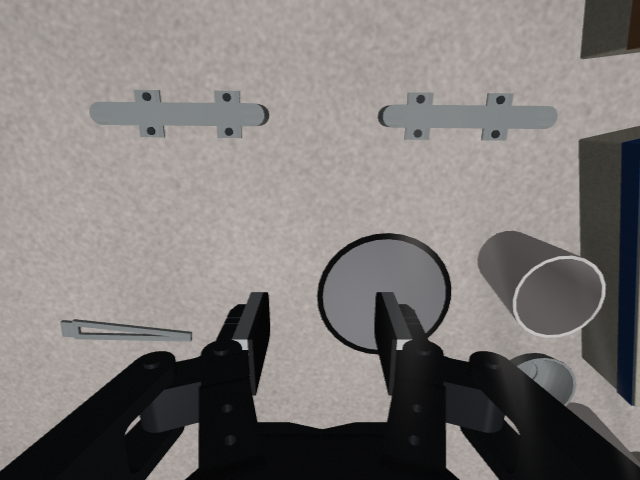

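The gap sits between bar ends at about (263,115) and (386,116). The outer ends are at (89,112) and (557,118), and the mat ellipse is centred at (384,293), spanning 318–451 by 233–354.

```bash
python3 -c "
from h import *
import pickle; c=pickle.load(open('w1.pkl','rb'))
P=lambda u,v,z:pix2w(c,u,v,z)
a,b,d,e=[P(u,v,.03) for u,v in((89.5,112.5),(264,115.5),(385,116),(557.5,118.5))]
print(a,b,d,e);print('len',np.linalg.norm(e-a),np.linalg.norm(b-a),np.linalg.norm(d-b),np.linalg.norm(e-d))
print('mid',(a+e)/2,(b+d)/2,'ang',np.degrees(np.arctan2((e-a)[1],(e-a)[0])))
print('mat',P(384,293,0),P(318,293,0),P(451,293,0),P(388,233,0),P(388,354,0))
im=cv2.resize(cv2.imread('pics/w1.png')[80:150,70:580],None,fx=1.56,fy=1.56)
"
```

```text
[0.39181441 0.01245247 0.03      ] [ 0.53190735 -0.0145405   0.03      ] [ 0.62946791 -0.03208475  0.03      ] [ 0.7685406  -0.05850973  0.03      ]
len 0.3833513525912205 0.1426697369003246 0.0991254885467014 0.14156091965248588
mid [ 0.58017751 -0.02302863  0.03      ] [ 0.58068763 -0.02331263  0.03      ] ang -10.667550459218106
mat [ 0.61193107 -0.20699732  0.        ] [ 0.54416834 -0.19514409  0.        ] [ 0.6806755  -0.21902228  0.        ] [ 0.62382451 -0.14256359  0.        ] [ 0.60718507 -0.2817633   0.        ]
```

Lengths check out (383.4, 142.7, 99.1 and 141.6 mm against 383, 143, 97 and 143). I take the gap as (0.580,-0.023), the rail at -10.5° and the mat at about (0.613,-0.209). Now to the far side of the tin.

Call:
{"name": "play_rows", "arguments": {
  "rows": [
    {"xyz":[0.046,-0.01,0],"angular":[0,0,-2]},
    {"xyz":[0.092,-0.02,0],"angular":[0,0,-4]},
    {"xyz":[0.138,-0.03,0],"angular":[0,0,-6]},
    {"xyz":[0.184,-0.04,0],"angular":[0,0,-8]},
    {"xyz":[0.23,-0.051,0],"angular":[0,0,-10]},
    {"xyz":[0.276,-0.061,0],"angular":[0,0,-12]},
    {"xyz":[0.322,-0.071,0],"angular":[0,0,-14]},
    {"xyz":[0.368,-0.081,0.03],"angular":[0,0,-17]},
    {"xyz":[0.411,-0.091,0.06],"angular":[0,0,-20]},
    {"xyz":[0.411,-0.091,0.1],"angular":[0,0,-20]}
  ]
}}

```text
time_s: 3.15
position: [0.5462, 0.3259, 0.122]
orientation: [[-0.183, 0.983, 0.006], [0.983, 0.182, 0.004], [0.003, 0.006, -1.0]]
wrist_force: [1.3, 0.7, -0.5]
finger_gap: 0.0455
```

```bash
python3 -c "
from h import *
c=get_calibration('wrist'); im=capture('wrist'); cv2.imwrite('pics/w2.png',im)
import pickle; pickle.dump(c,open('w2.pkl','wb'))
print(w2pix(c,(.56,.241,.033)))
rel(.546,.320,.023,100)"
```

```text
(np.float64(317.9040720596446), np.float64(365.97574969760956))
t 3.2 pos [0.5412 0.3223 0.1127] yaw 100.44 gap 0.045
shift [-0.003   0.0049  0.0896] turn [-0.41  0.11  0.44]
```

View pics/w2.png

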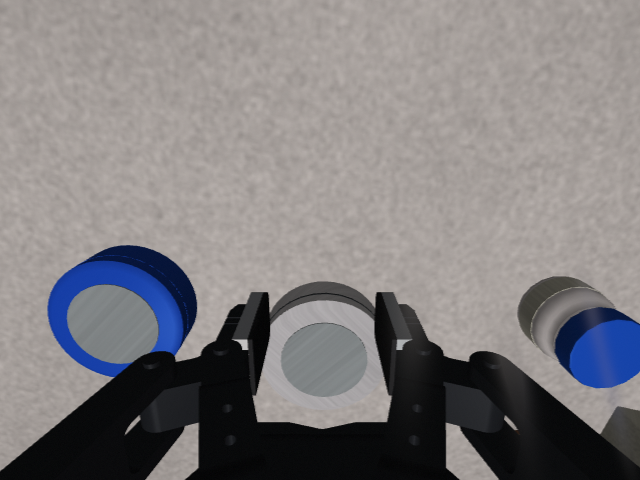

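The tin lid is centred at about (324,359) between the two fingers, so the tin is near (0.564,0.245). The fingers have about 20 mm clearance behind it. Lowering.

Call:
{"name": "play_rows", "arguments": {
  "rows": [
    {"xyz":[0.003,0.006,0.03],"angular":[0,0,1]},
    {"xyz":[0.003,0.006,0.06],"angular":[0,0,1]},
    {"xyz":[0.003,0.006,0.085],"angular":[0,0,1]},
    {"xyz":[0.003,0.006,0.096],"angular":[0,0,1]},
    {"xyz":[0.003,0.006,0.096],"angular":[0,0,1]},
    {"xyz":[0.003,0.006,0.096],"angular":[0,0,1]}
  ]
}}

```text
time_s: 3.8
position: [0.552, 0.3239, 0.0256]
orientation: [[-0.158, 0.987, 0.001], [0.987, 0.158, 0.001], [0.0, 0.001, -1.0]]
wrist_force: [0.4, -0.5, 0.3]
finger_gap: 0.045
```

```bash
python3 -c "
from h import *
import pickle; c=pickle.load(open('w2.pkl','rb')); print(pix2w(c,324,359,.032))
a=np.radians(79.5); g=np.array([.5802,-.0232]); 
for yaw,n in((98.7,.075),(79.5,.075),(79.5,0),(79.5,-.12)):
  t=g+n*np.array([np.cos(a),np.sin(a)]); b=np.radians(yaw); p=t+.05*np.array([np.cos(b),np.sin(b)])
  print('tin',t.round(4),'tcp',p.round(4),yaw); rel(p[0],p[1],.023,yaw)
print(state()['wrist_force'])"
```

```text
[0.56327623 0.2466685  0.032     ]
tin [0.5939 0.0505] tcp [0.5863 0.1   ] 98.7
t 3.8 pos [0.552  0.3239 0.0256] yaw 99.12 gap 0.045
shift [-0.2265 -0.0016  0.0025] turn [ 0.05 -0.02  0.42]
tin [0.5939 0.0505] tcp [0.603  0.0997] 79.5
t 3.8 pos [0.552  0.3239 0.0256] yaw 99.12 gap 0.045
shift [-0.2294  0.0149  0.0025] turn [ 0.05 -0.03 19.62]
tin [ 0.5802 -0.0232] tcp [0.5893 0.026 ] 79.5
t 3.8 pos [0.552  0.3239 0.0256] yaw 99.12 gap 0.045
shift [-0.3001 -0.0103  0.0024] turn [ 0.05 -0.03 19.62]
tin [ 0.5583 -0.1412] tcp [ 0.5674 -0.092 ] 79.5
t 3.8 pos [0.552  0.3239 0.0256] yaw 99.12 gap 0.045
shift [-0.4131 -0.0506  0.0024] turn [ 0.05 -0.03 19.62]
[ 0.39245702 -0.50234016  0.2846086 ]
```

Call:
{"name": "play_rows", "arguments": {
  "rows": [
    {"xyz":[-0.01,0,0.001],"angular":[0,0,0]},
    {"xyz":[-0.02,0,0.002],"angular":[0,0,0]},
    {"xyz":[-0.03,0,0.002],"angular":[0,0,0]},
    {"xyz":[-0.042,0,0.002],"angular":[0,0,0]},
    {"xyz":[-0.054,0,0.002],"angular":[0,0,0]},
    {"xyz":[-0.066,0,0.002],"angular":[0,0,0]},
    {"xyz":[-0.078,-0.001,0.002],"angular":[0,0,0]},
    {"xyz":[-0.09,-0.001,0.002],"angular":[0,0,0]},
    {"xyz":[-0.102,-0.001,0.002],"angular":[0,0,0]},
    {"xyz":[-0.114,-0.001,0.002],"angular":[0,0,0]}
  ]
}}

```text
time_s: 4.8
position: [0.5689, 0.2098, 0.0224]
orientation: [[-0.158, 0.987, 0.0], [0.987, 0.158, 0.0], [0.0, 0.0, -1.0]]
wrist_force: [-1.1, 4.1, 3.9]
finger_gap: 0.0452
```

Call:
{"name": "play_rows", "arguments": {
  "rows": [
    {"xyz":[-0.012,0,0],"angular":[0,0,0]},
    {"xyz":[-0.024,0,0],"angular":[0,0,0]},
    {"xyz":[-0.036,0,0],"angular":[0,0,0]},
    {"xyz":[-0.048,0,0],"angular":[0,0,0]},
    {"xyz":[-0.06,0,0],"angular":[0,0,0]},
    {"xyz":[-0.072,0,0],"angular":[0,0,0]},
    {"xyz":[-0.084,0,0],"angular":[0,0,0]},
    {"xyz":[-0.094,0,0],"angular":[0,0,0]},
    {"xyz":[-0.103,0,0],"angular":[0,0,0]},
    {"xyz":[-0.103,0,0],"angular":[0,0,0]}
  ]
}}

```text
time_s: 5.8
position: [0.5848, 0.1075, 0.022]
orientation: [[-0.157, 0.988, -0.001], [0.988, 0.157, -0.001], [-0.001, -0.001, -1.0]]
wrist_force: [0.2, 0.6, 0.2]
finger_gap: 0.0451
```

```bash
python3 -c "
from h import *
c=get_calibration('wrist'); im=capture('wrist'); cv2.imwrite('pics/w3.png',im)
import pickle; pickle.dump(c,open('w3.pkl','wb'))
print(w2pix(c,(.5939,.0505,.033)))
im=capture('top'); cv2.imwrite('pics/t3.png',cv2.resize(im[125:325,175:441],None,fx=3,fy=3,interpolation=cv2.INTER_CUBIC))
rel(.603,.0997,.023,79.5); print(state()['wrist_force'])"
```

```text
(np.float64(321.2679295847846), np.float64(461.3155737535585))
t 5.9 pos [0.5846 0.1084 0.0219] yaw 99.07 gap 0.045
shift [-0.0115  0.0168 -0.0011] turn [-0.06  0.03 19.57]
[ 0.41284204 -0.13789158 -0.98193356]
```

View pics/w3.png

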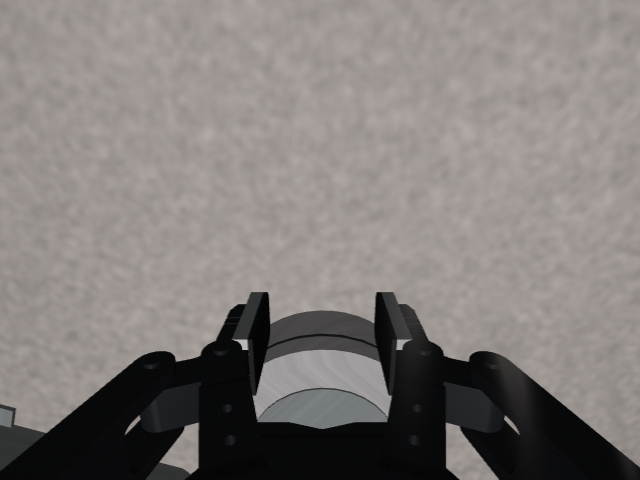

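The tin is caged symmetrically: its rear lid edge is at (322,349) and the wall base at (322,311). I check the TCP-to-tin distance from these.

```bash
python3 -c "
from h import *
import pickle; c=pickle.load(open('w3.pkl','rb')); R=state()['orientation'];p=state()['position']
for v,z in((349,.03),(311,0),(389,.033)):
  q=pix2w(c,322,v,z); print(q,R.T@(q-p))"
```

```text
[0.58588789 0.10247854 0.03      ] [-0.00601627  0.00028759 -0.00811082]
[0.58596733 0.1019077  0.        ] [-0.00658119  0.00030812  0.02188939]
[0.58841124 0.08672235 0.033     ] [-0.02197436  0.00029355 -0.01110481]
```

View pics/t3.png

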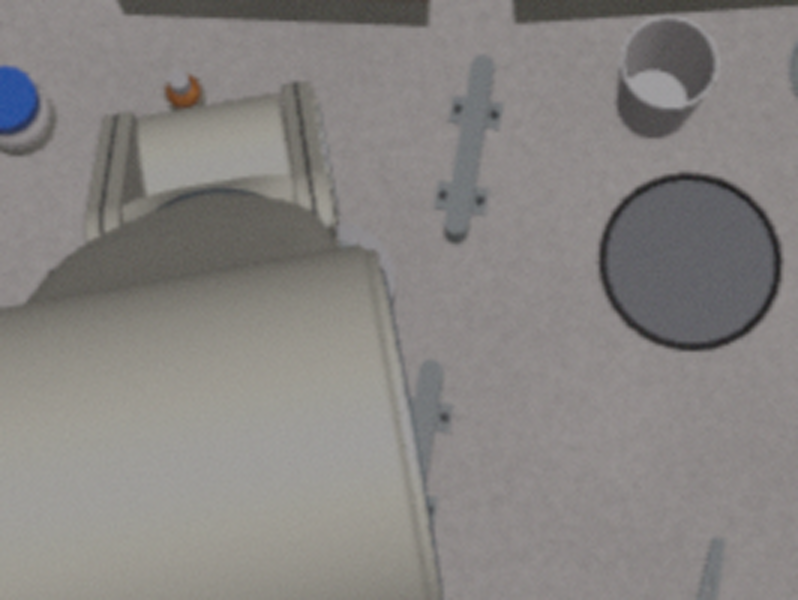

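Call:
{"name": "play_rows", "arguments": {
  "rows": [
    {"xyz":[0.0,0.0035,-0.001],"angular":[0,0,4]},
    {"xyz":[-0.0005,0.007,-0.001],"angular":[0,0,8]},
    {"xyz":[-0.001,0.0105,-0.001],"angular":[0,0,12]},
    {"xyz":[-0.002,0.014,-0.001],"angular":[0,0,16]},
    {"xyz":[-0.003,0.017,-0.001],"angular":[0,0,19.5]},
    {"xyz":[-0.003,0.017,-0.001],"angular":[0,0,19.5]},
    {"xyz":[-0.003,0.017,-0.001],"angular":[0,0,19.5]}
  ]
}}

```text
time_s: 6.6
position: [0.6019, 0.1089, 0.023]
orientation: [[0.179, 0.984, -0.001], [0.984, -0.179, -0.0], [-0.0, -0.001, -1.0]]
wrist_force: [-0.6, 0.1, -0.6]
finger_gap: 0.0448
```

```bash
python3 -c "
from h import *
a=np.radians(79.5); g=np.array([.5802,-.0232]); 
for n in(.07,0,-.12):
  p=g+(n+.051)*np.array([np.cos(a),np.sin(a)]); rel(p[0],p[1],.023,79.5)
c=get_calibration('wrist'); im=capture('wrist'); cv2.imwrite('pics/w4.png',im[230:]); print(state()['wrist_force'])"
```

```text
t 6.6 pos [0.6019 0.1089 0.023 ] yaw 79.71 gap 0.0448
shift [-0.0128  0.0027 -0.    ] turn [-0.04  0.02  0.21]
t 6.6 pos [0.6019 0.1089 0.023 ] yaw 79.71 gap 0.0448
shift [-0.0828  0.0025  0.    ] turn [-0.04  0.02  0.21]
t 6.6 pos [0.6019 0.1089 0.023 ] yaw 79.71 gap 0.0448
shift [-2.028e-01  2.000e-03  1.000e-04] turn [-0.04  0.02  0.21]
[-0.20007056  0.95098179  0.14402315]
```

View pics/w4.png

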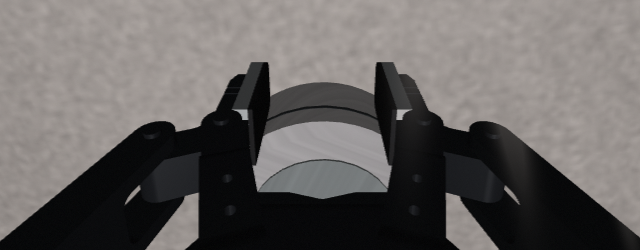

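The tin is still seated symmetrically after the turn. Next I push along the gap axis with a 2.5 mm lateral correction.

Call:
{"name": "play_rows", "arguments": {
  "rows": [
    {"xyz":[-0.009,0.001,0],"angular":[0,0,0]},
    {"xyz":[-0.018,0.002,0],"angular":[0,0,0]},
    {"xyz":[-0.027,0.0025,0],"angular":[0,0,0]},
    {"xyz":[-0.036,0.0025,0],"angular":[0,0,0]},
    {"xyz":[-0.045,0.0025,0],"angular":[0,0,0]},
    {"xyz":[-0.054,0.0025,0],"angular":[0,0,0]},
    {"xyz":[-0.063,0.0025,0],"angular":[0,0,0]},
    {"xyz":[-0.072,0.0025,0],"angular":[0,0,0]},
    {"xyz":[-0.083,0.0025,0],"angular":[0,0,0]},
    {"xyz":[-0.083,0.0025,0],"angular":[0,0,0]}
  ]
}}

```text
time_s: 7.65
position: [0.5894, 0.0252, 0.0233]
orientation: [[0.182, 0.983, -0.0], [0.983, -0.182, -0.0], [-0.0, -0.0, -1.0]]
wrist_force: [-0.3, 0.1, 0.6]
finger_gap: 0.0448
```

```bash
python3 -c "
from h import *
a=np.radians(79.5); g=np.array([.5802,-.0232]); 
for n in(0,-.12):
  p=g+(n+.051)*np.array([np.cos(a),np.sin(a)]); rel(p[0],p[1],.023,79.5)
im=capture('wrist'); cv2.imwrite('pics/w5.png',im[230:]); print(state()['wrist_force'])"
```

```text
t 7.65 pos [0.5894 0.0252 0.0233] yaw 79.53 gap 0.0448
shift [ 0.0017 -0.0002  0.0003] turn [-0.02  0.02  0.03]
t 7.65 pos [0.5894 0.0252 0.0233] yaw 79.53 gap 0.0448
shift [-0.1183 -0.0003  0.0004] turn [-0.02  0.02  0.03]
[0.00453049 0.23872021 0.93842435]
```

View pics/w5.png

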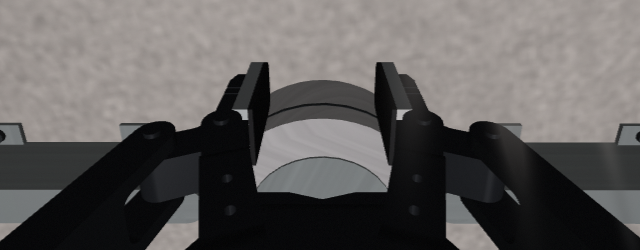

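The tin is centred in the gap. The gripper's outer knuckles at ±57 mm look to be only 10–15 mm above the bars. I'll back off slightly, raise by 6 mm, then push on.

Call:
{"name": "play_rows", "arguments": {
  "rows": [
    {"xyz":[0.003,0,0],"angular":[0,0,0]},
    {"xyz":[0.003,0,-0.006],"angular":[0,0,0]},
    {"xyz":[-0.006,0,-0.006],"angular":[0,0,0]},
    {"xyz":[-0.015,0,-0.006],"angular":[0,0,0]},
    {"xyz":[-0.024,0,-0.006],"angular":[0,0,0]},
    {"xyz":[-0.033,0,-0.006],"angular":[0,0,0]},
    {"xyz":[-0.042,0,-0.006],"angular":[0,0,0]},
    {"xyz":[-0.051,0,-0.006],"angular":[0,0,0]},
    {"xyz":[-0.06,0,-0.006],"angular":[0,0,0]},
    {"xyz":[-0.06,0,-0.006],"angular":[0,0,0]}
  ]
}}

```text
time_s: 8.7
position: [0.5782, -0.0339, 0.029]
orientation: [[0.182, 0.983, -0.001], [0.983, -0.182, -0.0], [-0.001, -0.001, -1.0]]
wrist_force: [-0.4, 1.2, -0.6]
finger_gap: 0.0453
```

Call:
{"name": "play_rows", "arguments": {
  "rows": [
    {"xyz":[-0.009,0,0],"angular":[0,0,0]},
    {"xyz":[-0.018,0,0],"angular":[0,0,0]},
    {"xyz":[-0.027,0,0],"angular":[0,0,0]},
    {"xyz":[-0.036,0,0],"angular":[0,0,0]},
    {"xyz":[-0.045,0,0],"angular":[0,0,0]},
    {"xyz":[-0.054,0,0],"angular":[0,0,0]},
    {"xyz":[-0.06,0,0],"angular":[0,0,0]},
    {"xyz":[-0.06,0,0],"angular":[0,0,0]}
  ]
}}

```text
time_s: 9.5
position: [0.5679, -0.0924, 0.0294]
orientation: [[0.182, 0.983, -0.0], [0.983, -0.182, -0.0], [-0.0, 0.0, -1.0]]
wrist_force: [1.0, -0.0, -0.5]
finger_gap: 0.0445
```

```bash
python3 -c "
from h import *
s=state(); t=s['position']-.051*s['orientation'][:,0]; print('tin',t, s['wrist_force'])
m=np.array([.6125,-.209]); d=m-t[:2]; L=np.linalg.norm(d); yaw=np.degrees(np.arctan2(-d[1],-d[0])); print('dist',L,'yaw',yaw)
u=-d/L; p=t[:2]+.051*u; rel(p[0],p[1],.029,yaw); p=m+.051*u; rel(p[0],p[1],.029,yaw); print(s['joint_positions'])
cv2.imwrite('pics/w6.png',capture('wrist')); cv2.imwrite('pics/t6.png',capture('top'))"
```

```text
tin [ 0.55866721 -0.14252317  0.02937055] [ 1.00290575 -0.04963648 -0.50490767]
dist 0.08554027345938325 yaw 129.0004781447773
t 9.5 pos [ 0.5679 -0.0924  0.0294] yaw 79.54 gap 0.0445
shift [-0.0179 -0.0388  0.0004] turn [-0.000e+00  1.000e-02 -4.946e+01]
t 9.5 pos [ 0.5679 -0.0924  0.0294] yaw 79.54 gap 0.0445
shift [-0.0734  0.0262  0.0004] turn [-0.000e+00  1.000e-02 -4.946e+01]
[-1.81807627e-01  6.72146207e-01  1.83581832e+00 -3.69897540e-04
  6.33611954e-01  1.07092001e-03]
```

View pics/w6.png

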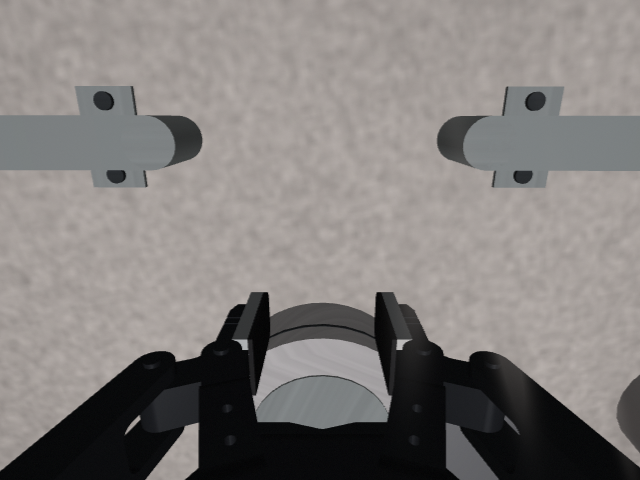

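The tin has cleared the gap, with the bars behind it at image row 140, and is still seated. Now I rotate about the tin centre to face the mat.

Call:
{"name": "play_rows", "arguments": {
  "rows": [
    {"xyz":[0.0006,-0.0062,0],"angular":[0,0,-7]},
    {"xyz":[-0.0006,-0.0124,0],"angular":[0,0,-14]},
    {"xyz":[-0.0025,-0.0185,0],"angular":[0,0,-21]},
    {"xyz":[-0.005,-0.0243,0],"angular":[0,0,-28]},
    {"xyz":[-0.0084,-0.0298,0],"angular":[0,0,-35]},
    {"xyz":[-0.0124,-0.0348,0],"angular":[0,0,-42]},
    {"xyz":[-0.0173,-0.0395,0],"angular":[0,0,-49.5]},
    {"xyz":[-0.0173,-0.0395,0],"angular":[0,0,-49.5]},
    {"xyz":[-0.0173,-0.0395,0],"angular":[0,0,-49.5]}
  ]
}}

```text
time_s: 10.5
position: [0.5265, -0.1011, 0.0295]
orientation: [[-0.628, 0.778, 0.0], [0.778, 0.628, -0.0], [-0.0, 0.0, -1.0]]
wrist_force: [0.2, -0.4, 1.0]
finger_gap: 0.0451
```

```bash
python3 -c "
from h import *
s=state(); u=s['orientation'][:2,0]; p=np.array([.6125,-.209])+.051*u; rel(p[0],p[1],.029,129); print(s['wrist_force'])
cv2.imwrite('pics/w7.png',cv2.hconcat([capture('wrist'),capture('top')])[:, :][::2,::2].copy())"
```

```text
t 10.5 pos [ 0.5265 -0.1011  0.0295] yaw 128.9 gap 0.0451
shift [-0.087  -0.0008  0.0005] turn [ 0.02  0.02 -0.1 ]
[ 0.23231634 -0.42696006  1.01549681]
```

View pics/w7.png

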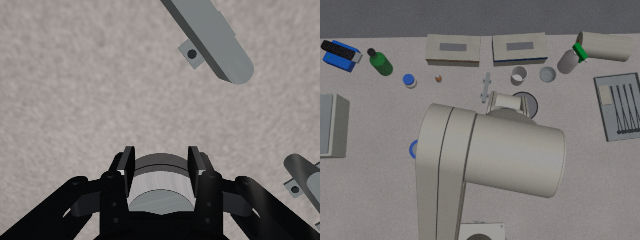

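Call:
{"name": "play_rows", "arguments": {
  "rows": [
    {"xyz":[-0.009,0,0],"angular":[0,0,0]},
    {"xyz":[-0.018,0,0],"angular":[0,0,0]},
    {"xyz":[-0.027,0,0],"angular":[0,0,0]},
    {"xyz":[-0.037,-0.001,0],"angular":[0,0,0]},
    {"xyz":[-0.047,-0.001,0],"angular":[0,0,0]},
    {"xyz":[-0.057,-0.001,0],"angular":[0,0,0]},
    {"xyz":[-0.067,-0.001,0],"angular":[0,0,0]},
    {"xyz":[-0.077,-0.001,0],"angular":[0,0,0]},
    {"xyz":[-0.086,-0.001,0],"angular":[0,0,0]},
    {"xyz":[-0.086,-0.001,0],"angular":[0,0,0]}
  ]
}}

```text
time_s: 11.6
position: [0.581, -0.1699, 0.0296]
orientation: [[-0.63, 0.777, 0.002], [0.777, 0.63, -0.001], [-0.002, 0.001, -1.0]]
wrist_force: [-0.6, 0.8, -0.2]
finger_gap: 0.0449
```

Call:
{"name": "play_rows", "arguments": {
  "rows": [
    {"xyz":[0.01,0,0],"angular":[0,0,0]},
    {"xyz":[0.025,0,0],"angular":[0,0,0]},
    {"xyz":[0.03,0,-0.03],"angular":[0,0,0]},
    {"xyz":[0.03,0,-0.07],"angular":[0,0,0]},
    {"xyz":[0.03,0,-0.11],"angular":[0,0,0]},
    {"xyz":[0.06,0,-0.14],"angular":[0,0,0]},
    {"xyz":[0.1,0,-0.16],"angular":[0,0,0]},
    {"xyz":[0.14,0,-0.17],"angular":[0,0,0]},
    {"xyz":[0.18,0,-0.17],"angular":[0,0,0]},
    {"xyz":[0.22,0,-0.17],"angular":[0,0,0]}
  ]
}}

```text
time_s: 12.6
position: [0.4383, 0.0039, 0.1995]
orientation: [[-0.631, 0.776, 0.0], [0.776, 0.631, 0.0], [-0.0, 0.0, -1.0]]
wrist_force: [0.6, 0.9, -0.3]
finger_gap: 0.0451
```

Call:
{"name": "play_rows", "arguments": {
  "rows": [
    {"xyz":[0.04,0,0],"angular":[0,0,0]},
    {"xyz":[0.08,0,0],"angular":[0,0,0]},
    {"xyz":[0.1,0,0],"angular":[0,0,0]},
    {"xyz":[0.1,0,0],"angular":[0,0,0]},
    {"xyz":[0.1,0,0],"angular":[0,0,0]}
  ]
}}

```text
time_s: 13.1
position: [0.3771, 0.0801, 0.1994]
orientation: [[-0.632, 0.775, 0.0], [0.775, 0.632, -0.0], [-0.0, 0.0, -1.0]]
wrist_force: [0.4, -0.0, 0.4]
finger_gap: 0.0448
```

```bash
python3 -c "
from h import *
cv2.imwrite('pics/t8.png',capture('top')); cv2.imwrite('pics/t8c.png',cv2.resize(cv2.imread('pics/t8.png')[100:320,170:480],None,fx=2.5,fy=2.5,interpolation=cv2.INTER_CUBIC)); print(state()['wrist_force'],state()['position'])"
```

```text
[-0.6866151   0.2488109   0.11513397] [0.37773719 0.07975453 0.19941214]
```

View pics/t8c.png

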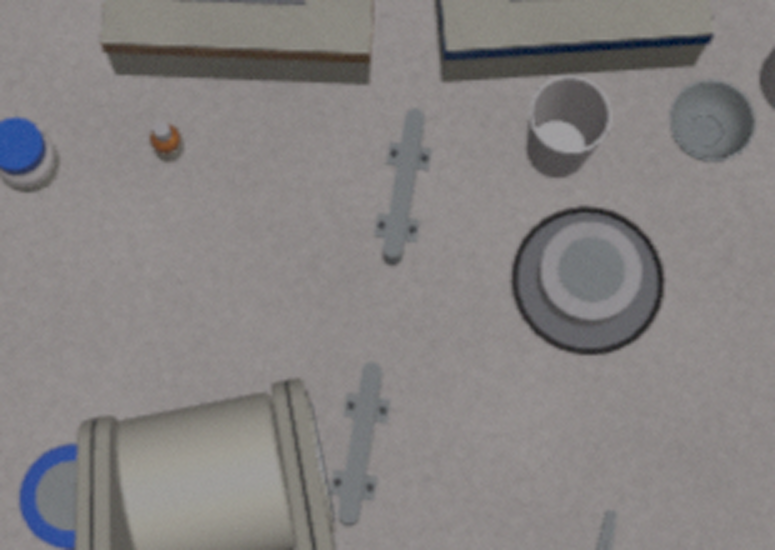

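The tin stands inside the mat: lid centre at crop (591,270), mat centre at (587,280), other things apparently where they were. I'll put numbers on it and hand in.

```bash
python3 -c "
from h import *
from plant import close_job
c=get_calibration('top'); t=pix2w(c,406.4,208,.033); m=pix2w(c,404.8,212,0); print(t,m,'dist',np.linalg.norm((t-m)[:2]))
a=cv2.imread('pics/top0.png').astype(int);b=cv2.imread('pics/t8.png').astype(int); d=abs(a-b).max(2)
for n,(u,v) in dict(cup=(395,150),bowl=(454,149),vial=(236,155),jar=(179,160),tw=(408,335)).items(): print(n,(d[v-25:v+25,u-25:u+25]>40).sum())
if np.linalg.norm((t-m)[:2])<.02: print(close_job())"
```

```text
[ 0.61010984 -0.21135298  0.033     ] [ 0.6094975  -0.21303621  0.        ] dist 0.0017911462518031636
cup 0
bowl 0
vial 0
jar 0
tw 0
the job is handed in; nothing more can be done
None
```

I pushed the bare-metal tin across the counter with two half-open fingertips, through the middle of the rail gap, and on to the mat. I then backed the gripper away and handed the job in at about 13 s of the 64 s allowed.

- **Tin on the mat:** in the last top view the whole tin lies inside the mat. Its centre is about 2 mm from the mat's centre by the top camera. The earlier wrist view put the mat 3–4 mm from there, still well inside the 26 mm limit.
- **In the gap:** the finger position put the tin within about 2 mm of the gap's middle. The wrist picture showed it seated evenly between the fingers.
- **Other things:** the cup, bowl, vial, jar and tweezers showed no change between the first and last top views. The blue look-alike was left alone.
- **Forces:** wrist forces reported at the end of each move stayed below about 6 N, and the gripper was clear of everything at the end.

None of my checks failed. The tin's height and tilt were only judged by eye from the pictures; it looked flat throughout.

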